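# Slide the finished clock plate off the lapping stand into the parts tray

### The arm

A 6-joint arm with a two-finger parallel gripper is mounted at the origin on the work surface. World frame = base frame: x ahead of the robot, y to its left, z up, the work surface at z = 0. Lengths are in m, angles in rad, forces in N, time in s.
With the tool pointing down it reaches from about 0.425 to 0.95 m from the base axis. Payload 3.5 kg.
Tool frame: the origin (TCP) lies on the centre line of the jaws, within the pads' length; the fingertips stand 8 mm ahead of it and the grasp point (between the pads) lies 11 mm behind it; z points along the fingers, y is the line along which they close (so a half turn about z gives the same grasp; the last joint's range is limited). The gripper opens to 85 mm and grips with 20 to 120 N. Pads are 22 mm wide; open, the fingers measure 114 mm over their backs; the gripper's body (76 mm by 85 mm) begins 54 mm behind the grasp point. The pads swing forward as they close: fully open they stand 13 mm farther back than shut.
Start: joints at [1.101, 0.286, 1.577, -0, 1.279, -0.15], TCP at [0.212, 0.641, 0.239] pointing down, gripper open.
Joint ranges: [-2.77, 2.77], [-0.9, 2.22], [0.21, 2.48], [-1.53, 4.67], [0.24, 2.81], [-2.84, 2.84]. Speed limits (rad/s): [2.79, 2.79, 3.14, 3.14, 3.14, 3.14].

### API

Orientations are given as a unit quaternion [x, y, z, w].
In Python, from plant import ctrl gives the robot as it stands. The module is installed in compiled form; this text tells all that it offers.
- The arm moves only by the tool send_rows, never from a script. Its argument "steps" is a list of rows, each a list of 5 numbers: the shift along the tool's x, y, z in m, then the turn about the tool's z in degrees, then the opening, from -1 (shut) to 1 (fully open). A call has 1 to 12 rows; each row is the pose to reach, as a shift and turn from the pose commanded when the call began, along the tool's axes at that moment; what a row does not reach only later rows make up. A row lasts 1/10 s, in which the tool goes at most 50 mm and 8.59 degrees, less where a joint would pass 70% of its speed; a pose out of reach is approached as far as the arm can. A call with a gripper value outside its range is refused whole. The fingers move at their own pace and stop on an object; "squeeze" is the grip in N (left out, the last holds). Time passes only in rows, so rows that repeat a pose let the fingers close. It gives the time, the measured TCP pose, the force, the opening and the grip force at its end, in the units of the state.
- ctrl.get_state(): the state, without advancing time (a new reading comes with each control period).
- ctrl.read_camera(name): name is "scene" or "top" or "wrist"; returns the picture (384x512x3 uint8, red, green, blue); there is no depth.
- ctrl.calibration(name): a dict with "intrinsics" (3x3 intrinsics, pixels), "extrinsics" (4x4, takes a point from world to camera coordinates); the wrist camera has in their place "tool_from_camera" (4x4, takes a point from camera to tool coordinates, whose origin is the TCP and whose axes are the flange's). Camera axes: x right, y up, looking along -z (the intrinsics and any distortion apply to the point x, -y, -z); pixel columns grow to the right and rows downward; lengths in m; the calibration is good to about 2 mm. A picture is of the moment at which its call begins: read the wrist's pose just before it. calibration takes no time and is no camera call.
- ctrl.sign_off(): hands the job in; it is judged then, once.
The state is a dict: "time": time; "qpos": joint angles; "dq": joint speeds; "joint_efforts": joint torques, N m; "eef_pos": TCP position; "tcp_rot": TCP orientation; "contact_force": force on the tool from outside, world axes, zero at the start; "wrist_torque": the same for the moment, N m; "opening": opening from 0.0 (shut) to 1.0 (fully open); "finger_force": force on a finger pad.
Only numpy, scipy, OpenCV 4.12 (cv2) and the standard library are available. Lean on these libraries where they do the work, as an engineer would, in place of code of your own. Each camera call takes 0.05 s, during which the arm holds its last target. There are 200 camera calls.

### The job

The four-sided clock plate on the two-lane lapping stand is finished. Swing the brass turn-button at the end of its lane fully outward, then press lightly on the plate from above and slide it flat along the lane and off the open end, so that it drops into the wooden tray below. Press gently enough not to mar the brass, don't shove the plate against the button, and leave the round plate, its button and everything else as they are.

Things in the scene. Friction and masses are not known exactly. Their poses are not given: they have to be found in the camera images.
- stand: fixed wooden stand. Origin on the table under the middle of its exit edge; x points out past it, y left, z up. Spans x -190..0, y +-137 mm. Two lanes along x, 80 wide, centred on y = +47 and -47, open at x = 0. Back stop (face at x = -150), 14 mm middle rail and outer decks have tops at z 90. Lane floors: z 85, smooth, spring-backed, giving about 0.06 mm per N
- exit_left (a point): middle of the left lane's exit edge, at the lane floor
- exit_right (a point): middle of the right lane's exit edge, at the lane floor
- square_plate: finished plate: brass, 70 (x) by 76 (y) by 6 mm, 0.2-0.4 kg, loose in either lane, rear edge 0.5-3 mm from the back stop, top 1 mm above the rails. Origin: centre of underside. Sides and rear cannot be gripped; pressed from above with some 8-11 N it drags along. Its middle past the edge, it tips off when let go. Under about 6 N the fingers slip; over 16 N from the robot mars it
- round_plate: brass disc 70 mm across, 6 mm thick, lying in the other lane; to be left there. Origin at the centre of its underside
- button_left (a joint): turn-button of the left lane: stiff vertical hinge, 0 = across the lane (shut), 1.57 = swung outward, pointing out past the exit edge (fully open, end stop 1.6). Starts at 0-0.3, stays where left, takes about 2 N at the pin
- button_right (a joint): turn-button of the right lane, the mirror image: it too grows as it swings outward to 1.57
- pivot_left (a point): pivot of the left turn-button, on the outer deck 15 mm before the exit edge and 20 mm outside the lane, at the deck's top
- pivot_right (a point): pivot of the right turn-button, likewise
- button_left_pin (a point): centre of the top of the left button's upright brass pin, 10 mm across, 60 mm from the pivot at the tip of the 12 mm wide arm. Free for 34 mm below this point, down to the arm; it goes on down nearly to the lane floor and so bars the lane. Pinch or push it from above
- button_right_pin (a point): the same of the right button
- tray: fixed wooden parts tray under the exit edge, 140 mm along its x, 260 mm along its y, 45 mm high, walls and floor 5 mm, lined with cork. Origin at the centre of its underside
- oil_bottle: bystander: black oil bottle, 40 mm across, 85 mm high, left of the stand
- screwdriver: bystander: screwdriver 160 mm long lying right of the stand
- loupe: bystander: black eye loupe, 30 mm across, 22 mm high, standing on the stand's left outer deck near the back
- gear: bystander: brass gear 48 mm across with a 28 mm upright arbor, right of the tray
- weight: bystander: steel knobbed weight 36 mm across, 44 mm high, left of the tray
Mind the look-alikes: they are no part of the job. Leave any blue look-alike of the round_plate alone.

How it is judged:
On the way, in this order (a step that is already met when the one before it is completed fails the run):
1. the turn-button of the four-sided plate's lane is swung fully outward, the plate still back in its lane (x of square_plate in the frame of stand below -0.08 m and ((y of square_plate in the frame of stand above 0 m and value of joint button_left above 1.35 rad) or (y of square_plate in the frame of stand below 0 m and value of joint button_right above 1.35 rad))), for 0.1 s.
2. the plate has been slid flat along its lane until its middle is at the exit edge (x of square_plate in the frame of stand between -0.018 and 0.045 m and z of square_plate in the frame of stand between 0.076 and 0.092 m and angle between square_plate's own z axis and vertical below 0.12 rad), for 0.05 s.
At the end, for the whole second after the job is handed in: The four-sided plate is at rest inside the tray, its middle between the tray's walls and below the rim (flat or leaning); its lane's turn-button is fully outward (over 1.35 rad), the other still shut (under 0.45 rad), and the round plate is within 10 mm of its start (x of square_plate in the frame of tray between -0.068 and 0.068 m and y of square_plate in the frame of tray between -0.128 and 0.128 m and z of square_plate in the frame of tray below 0.045 m and linear speed of square_plate below 0.02 m/s and ((y of round_plate in the frame of stand below 0 m and value of joint button_left above 1.35 rad and value of joint button_right below 0.45 rad) or (y of round_plate in the frame of stand above 0 m and value of joint button_right above 1.35 rad and value of joint button_left below 0.45 rad)) and distance of round_plate from where it was at the start of the episode below 0.01 m); the robot touches nothing.
It fails at once if the robot presses or pushes on the four-sided plate with more than 16 N (contact force between any of the fingers, the arm and square_plate above 16 N).
It fails at once if the plate is lifted out of its lane (z of square_plate in the frame of stand above 0.105 m).
It fails at once if the plate is shoved against a turn-button (over 3 N) (contact force between square_plate and button_left above 3 N or contact force between square_plate and button_right above 3 N).
It fails at once if the round plate is moved over 10 mm (distance of round_plate from where it was at the start of the episode above 0.01 m).
It fails at once if a bystander is moved over 25 mm (distance of any of oil_bottle, screwdriver, loupe, gear, weight from where it was at the start of the episode above 0.025 m).
It also fails if it takes over 64 s, if anything falls off the work surface, if the arm or the gripper's body presses on something with over 40 N, if the wrist force passes 120 N, or if a joint passes its speed limit or range.

## Working session

There is one attempt and no reset: what is moved stays moved. The work goes in short steps, Python scripts to look and compute and a tool call to move; the robot and the scene stay as the last step left them, time stands still between calls to the robot, and variables do not carry over. Pictures are saved under pics/ and viewed, at most 10 in all, crops included, and the job is handed in when it is done.

Besides the shell and the picture viewer there is one more tool, called after "Emit:" as name(argument=value, ...), one argument or row to a line, values as JSON. send_rows: Moves the arm, as the interface text tells. Its arguments: {"type":"object","properties":{"steps":{"type":"array","items":{"type":"array","items":{"type":"number"}}},"squeeze":{"type":"number"}},"required":["steps"]}

```bash
mkdir -p pics; cat > h.py <<'E'
import numpy as np, cv2
from plant import ctrl
from scipy.spatial.transform import Rotation as R
def cam(name):
    c=ctrl.calibration(name); K=np.array(c["intrinsics"])
    if "extrinsics" in c: T=np.linalg.inv(np.array(c["extrinsics"]))
    else:
        s=ctrl.get_state(); T=np.eye(4); T[:3,:3]=R.from_quat(s["tcp_rot"]).as_matrix(); T[:3,3]=s["eef_pos"]; T=T@np.array(c["tool_from_camera"])
    return K,T
def ray(K,T,uv,z):
    p=np.linalg.solve(K,[uv[0],uv[1],1]); d=T[:3,:3]@np.array([p[0],-p[1],-p[2]]); o=T[:3,3]
    return o+d*(z-o[2])/d[2]
def proj(K,T,P):
    q=np.linalg.inv(T)@np.append(P,1); p=K@np.array([q[0],-q[1],-q[2]]); return p[:2]/p[2]
def grab(name,fn):
    im=ctrl.read_camera(name); cv2.imwrite("pics/"+fn,im[:,:,::-1]); return im
E
python3 - <<'E'
from h import *
s=ctrl.get_state(); print(s)
for n in("top","scene"):
    K,T=cam(n); grab(n,n+"1.png"); print(n,K.round(1).tolist(),T.round(3).tolist(), ctrl.calibration(n).keys())
print(ctrl.calibration("wrist"))
a=cv2.imread("pics/top1.png"); cv2.imwrite("pics/top1b.png",cv2.resize(a,(800,600),interpolation=cv2.INTER_CUBIC))
E
```

```text
{'time': 0.0, 'qpos': array([ 1.10101907e+00,  2.87179771e-01,  1.57817667e+00, -8.26328325e-06,
        1.27860889e+00, -1.49976260e-01]), 'dq': array([ 4.00511658e-04,  1.97780850e-03,  7.49321077e-05,  1.97710725e-03,
       -6.45082796e-04, -1.58375258e-03]), 'joint_efforts': array([-1.39627227e-04, -4.05987096e+01, -2.92625356e+01, -6.29195529e-05,
        5.82048131e-03, -8.69891380e-06]), 'eef_pos': array([0.21187015, 0.64021216, 0.23793794]), 'tcp_rot': array([ 1.59218686e-01,  9.87242626e-01, -1.13103883e-03, -3.57996252e-04]), 'contact_force': array([0.29769172, 0.65450441, 0.09136561]), 'wrist_torque': array([ 0.01197561,  0.03431802, -0.05875207]), 'finger_force': 0.0, 'opening': 1.0008331248718814}
top [[420.7, 0.0, 255.9], [0.0, 420.7, 189.6], [0.0, 0.0, 1.0]] [[-0.005, 0.98, -0.198, 0.364], [-1.0, -0.006, -0.005, 0.016], [-0.006, 0.198, 0.98, 0.937], [0.0, 0.0, 0.0, 1.0]] dict_keys(['intrinsics', 'extrinsics'])
scene [[380.5, 0.0, 252.7], [0.0, 380.5, 188.7], [0.0, 0.0, 1.0]] [[0.307, -0.579, 0.755, 1.148], [0.951, 0.173, -0.254, -0.172], [0.016, 0.797, 0.604, 0.63], [0.0, 0.0, 0.0, 1.0]] dict_keys(['intrinsics', 'extrinsics'])
{'intrinsics': array([[313.47910583,   0.        , 256.64404664],
       [  0.        , 313.47910583, 189.24135878],
       [  0.        ,   0.        ,   1.        ]]), 'tool_from_camera': array([[ 4.57105997e-04,  9.61180740e-01,  2.75919148e-01,
         6.97998466e-02],
       [ 9.99999860e-01, -5.12762163e-04,  1.29571224e-04,
        -1.67664155e-03],
       [ 2.66022264e-04,  2.75919051e-01, -9.61180840e-01,
        -1.36137162e-01],
       [ 0.00000000e+00,  0.00000000e+00,  0.00000000e+00,
         1.00000000e+00]])}
```

View pics/top1b.png

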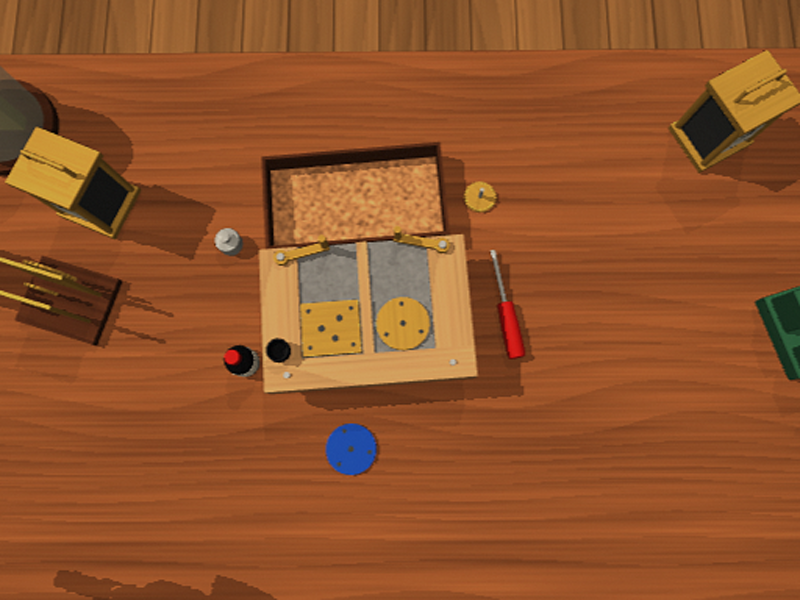

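View pics/scene1.png

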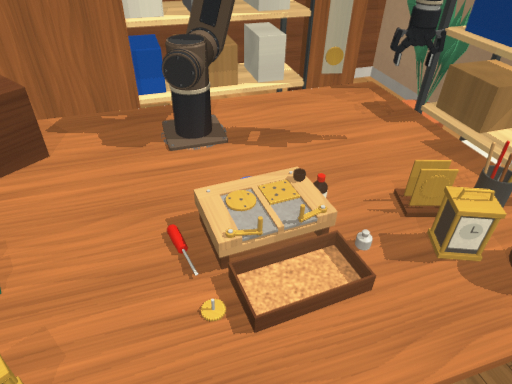

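Top view (800x600): the square plate is at (331,328) in the left (+y) lane, with its button pivot at about (281,257) and pin at about (322,245). The round plate is in the right lane, and the tray is beyond the exit edge. I'll measure the plate and stand from this view.

```bash
cat > m.py <<'E'
from h import *
K,T=cam("top"); f=1.5625
pts={"exL":(259,249,.09),"exR":(465,236,.09),"bkR":(477,375,.09),"bkL":(264,392,.09),"pl":(331,328,.091),"rd":(403,323,.091),"pivL":(281,257,.1),"pinL":(323,244,.13),"pivR":(444,245,.1),"pinR":(397,235,.13),"weight":(228,240,.03),"trayNL":(271,249,.045),"trayFR":(440,143,.045),"trayFL":(262,157,.045)}
for n,(u,v,z) in pts.items(): pts[n]=ray(K,T,(u/f,v/f),z); print(n,pts[n].round(4))
im=cv2.imread("pics/top1.png"); hsv=cv2.cvtColor(im,cv2.COLOR_BGR2HSV)
for p in [(331,310),(290,330),(390,305),(330,270),(300,252)]: print(p,hsv[int(p[1]/f),int(p[0]/f)])
m=cv2.inRange(hsv,(18,150,120),(30,255,255)); n,l,st,ce=cv2.connectedComponentsWithStats(m)
for i in range(1,n):
    if st[i,4]>30 and 240<ce[i][0]*f<500: print(st[i],(ce[i]*f).round(1), ray(K,T,ce[i],.091).round(4), cv2.minAreaRect(np.argwhere(l==i)[:,::-1].astype(np.float32)))
e=pts["exL"]-pts["exR"]; print("size",np.linalg.norm(e),np.linalg.norm(pts["bkL"]-pts["exL"]),"yaw",np.degrees(np.arctan2(-e[0],e[1])))
E
python3 m.py
```

```text
exL [0.6002 0.2083 0.09  ]
exR [ 0.6163 -0.0673  0.09  ]
bkR [ 0.4309 -0.0781  0.09  ]
bkL [0.4108 0.1948 0.09  ]
pl [0.4928 0.1102 0.091 ]
rd [0.4988 0.0165 0.091 ]
pivL [0.5863 0.1766 0.1   ]
pinL [0.5951 0.1178 0.13  ]
pivR [ 0.6012 -0.0383  0.1   ]
pinR [0.6064 0.0234 0.13  ]
weight [0.6306 0.2669 0.03  ]
trayNL [0.6126 0.2016 0.045 ]
trayFR [ 0.7704 -0.0389  0.045 ]
trayFL [0.7507 0.2193 0.045 ]
(331, 310) [ 19 189 201]
(290, 330) [ 16 147 206]
(390, 305) [ 19 187 203]
(330, 270) [ 19  33 133]
(300, 252) [ 19 187 200]
[297 116  20  19 278] [479.3 196.2] [ 0.6719 -0.0879  0.091 ] ((306.5, 125.0), (18.0, 19.0), 90.0)
[255 150  33  11 163] [424.1 241.3] [ 0.609  -0.0123  0.091 ] ((271.041015625, 155.04917907714844), (32.14019012451172, 8.238751411437988), 5.19442892074585)
[175 156  33  13 166] [297.7 252.2] [0.5952 0.1563 0.091 ] ((190.9155731201172, 162.01466369628906), (8.39571762084961, 32.726165771484375), 80.13418579101562)
[241 190  34  34 866] [402.2 322.8] [0.4991 0.0175 0.091 ] ((257.2500305175781, 206.75001525878906), (32.526912689208984, 33.23401641845703), 45.0)
[ 192  192   40   36 1203] [329.8 327.6] [0.4934 0.1118 0.091 ] ((210.96998596191406, 209.59481811523438), (33.83323287963867, 37.822303771972656), 85.76361083984375)
size 0.27600617941664063 0.18991217023674084 yaw 3.349295468312259
```

Emit:
send_rows(
  steps=[
    [-0.51, -0.38, 0, 63, 1],
    [-0.51, -0.38, 0, 63, 1],
    [-0.51, -0.38, 0, 63, 1],
    [-0.51, -0.38, 0, 63, 1],
    [-0.51, -0.38, 0, 63, 1],
    [-0.51, -0.38, 0, 63, 1],
    [-0.51, -0.38, 0, 63, 1],
    [-0.51, -0.38, 0, 63, 1],
    [-0.51, -0.38, 0, 63, 1],
    [-0.51, -0.38, 0, 63, 1],
    [-0.51, -0.38, 0, 63, 1],
    [-0.51, -0.38, 0, 63, 1],
  ],
  squeeze=25,
)

```text
time: 1.3
eef_pos: [0.5568, 0.1473, 0.2389]
tcp_rot: [0.652, 0.759, -0.0, -0.0]
contact_force: [0.3, 1.3, 0.0]
opening: 1.004
finger_force: 0.0
```

Emit:
send_rows(
  steps=[
    [-0.03, 0.02, 0, 0, 1],
    [-0.03, 0.02, 0, 0, 1],
    [-0.03, 0.02, 0, 0, 1],
    [-0.03, 0.02, 0, 0, 1],
  ],
)

```text
time: 1.7
eef_pos: [0.5797, 0.1234, 0.2388]
tcp_rot: [0.651, 0.759, -0.0, -0.001]
contact_force: [0.5, -0.4, 0.2]
opening: 0.998
finger_force: 0.0
```

```bash
python3 - <<'E'
from h import *
s=ctrl.get_state(); print(s["eef_pos"],R.from_quat(s["tcp_rot"]).as_matrix().round(4).tolist(),s["contact_force"],s["qpos"])
K,T=cam("wrist"); a=grab("wrist","w1.png"); np.savez("w1.npz",K=K,T=T)
for n,p in {"pin":(.595,.1178,.13),"piv":(.5865,.1765,.1),"pl":(.4934,.1118,.091)}.items(): print(n,proj(K,T,p))
E
```

```text
[0.57966726 0.12335846 0.2387807 ] [[-0.1517, 0.9884, -0.0013], [0.9884, 0.1517, 0.0003], [0.0005, -0.0013, -1.0]] [ 0.52217274 -0.40253168  0.20951321] [ 3.84432233e-02  1.07918248e-01  1.78473875e+00  3.86556909e-04
  1.25026076e+00 -1.13963796e-01]
pin [274.96769343 196.22982543]
piv [274.83145448 119.79938003]
pl [163.94016655 173.87568555]
```

View pics/w1.png

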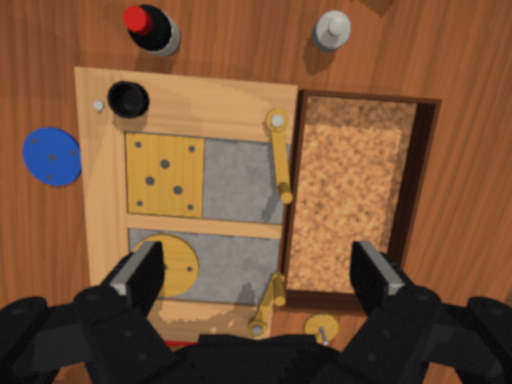

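The wrist view shows the left pin top at about (286,198) and the pivot at (277,121). The square plate's corners run from about (125,133) to (204,218). I'll triangulate the pin and refine the lane.

```bash
python3 - <<'E'
from h import *
d=np.load("w1.npz"); K,T=d["K"],d["T"]; Kt,Tt=cam("top"); f=1.5625
for z in(.11,.12,.125,.13,.135,.14): print(z,ray(K,T,(286,197.5),z).round(4),ray(Kt,Tt,(323/f,244/f),z).round(4))
im=cv2.imread("pics/w1.png"); hsv=cv2.cvtColor(im,cv2.COLOR_BGR2HSV)
m=cv2.inRange(hsv,(18,150,90),(30,255,255)); n,l,st,ce=cv2.connectedComponentsWithStats(m)
for i in range(1,n):
    if st[i,4]>200:
        r=cv2.minAreaRect(np.argwhere(l==i)[:,::-1].astype(np.float32)); c=[ray(K,T,q,.091)[:2] for q in cv2.boxPoints(r)]
        print(st[i],ce[i].round(1),ray(K,T,r[0],.091).round(4),np.round(c,4).tolist())
for n,q,z in(("piv",(277.5,121),.1),("exL",(297.5,86),.09),("bkL",(76,67),.09),("railL",(282,226),.09),("deckin",(289,147),.09),("railback",(128,215),.09),("traynl",(304,93),.045),("trayfl",(439,101),.045)): print(n,ray(K,T,q,z).round(4))
E
```

```text
0.11 [0.607  0.1121 0.11  ] [0.6008 0.1203 0.11  ]
0.12 [0.6055 0.1151 0.12  ] [0.598 0.119 0.12 ]
0.125 [0.6048 0.1166 0.125 ] [0.5965 0.1184 0.125 ]
0.13 [0.6041 0.1181 0.13  ] [0.5951 0.1178 0.13  ]
0.135 [0.6034 0.1196 0.135 ] [0.5937 0.1172 0.135 ]
0.14 [0.6027 0.1211 0.14  ] [0.5922 0.1165 0.14  ]
[ 266  109   26   95 1108] [280.2 155.8] [0.5958 0.1445 0.091 ] [[0.5773, 0.1835], [0.5956, 0.1873], [0.6158, 0.102], [0.596, 0.0978]]
[ 125  133   79   85 5651] [164.2 174.3] [0.4925 0.1107 0.091 ] [[0.4562, 0.0655], [0.4562, 0.1446], [0.5263, 0.1527], [0.5317, 0.0742]]
[ 145  234   53   62 1764] [176.3 264.2] [0.5102 0.0217 0.091 ] [[0.4791, 0.0445], [0.5208, 0.063], [0.5429, -0.0021], [0.4989, -0.0225]]
[248 272  38  63 839] [269.1 300.9] [ 0.6138 -0.0136  0.091 ] [[0.5917, -0.0491], [0.6124, 0.0286], [0.6348, 0.0201], [0.6153, -0.059]]
[305 314  33  29 636] [321.2 325.7] [ 0.6732 -0.0331  0.091 ] [[0.6527, -0.0183], [0.6863, -0.0131], [0.6943, -0.0483], [0.6597, -0.0537]]
piv [0.5889 0.1759 0.1   ]
exL [0.6017 0.2071 0.09  ]
bkL [0.4124 0.1935 0.09  ]
railL [0.6111 0.0768 0.09  ]
deckin [0.6039 0.1541 0.09  ]
railback [0.4616 0.0652 0.09  ]
traynl [0.6145 0.204  0.045 ]
trayfl [0.751  0.2172 0.045 ]
```

Emit:
send_rows(
  steps=[
    [-0.009, 0.023, 0, -6, 1],
    [-0.009, 0.023, 0.04, -6, 1],
    [-0.009, 0.023, 0.07, -6, 1],
    [-0.009, 0.023, 0.07, -6, 1],
    [-0.009, 0.023, 0.07, -6, 1],
  ],
)

```text
time: 2.25
eef_pos: [0.604, 0.1181, 0.1694]
tcp_rot: [0.61, 0.792, -0.0, -0.0]
contact_force: [-0.2, 0.9, 1.1]
opening: 1.002
finger_force: 0.0
```

```bash
python3 - <<'E'
from h import *
s=ctrl.get_state(); print(s["eef_pos"],s["contact_force"])
K,T=cam("wrist"); a=grab("wrist","w2.png"); np.savez("w2.npz",K=K,T=T)
print(proj(K,T,(.604,.118,.13)),proj(K,T,(.604,.118,.096)))
b=cv2.imread("pics/w2.png")[100:350,140:400]; cv2.imwrite("pics/w2b.png",cv2.resize(b,None,fx=2.3,fy=2.3,interpolation=cv2.INTER_CUBIC))
E
```

```text
[0.60397455 0.11814433 0.16941995] [-0.18864884  0.87844105  1.1023318 ]
[257.72617775 218.54035288] [257.67641733 200.8272266 ]
```

View pics/w2b.png

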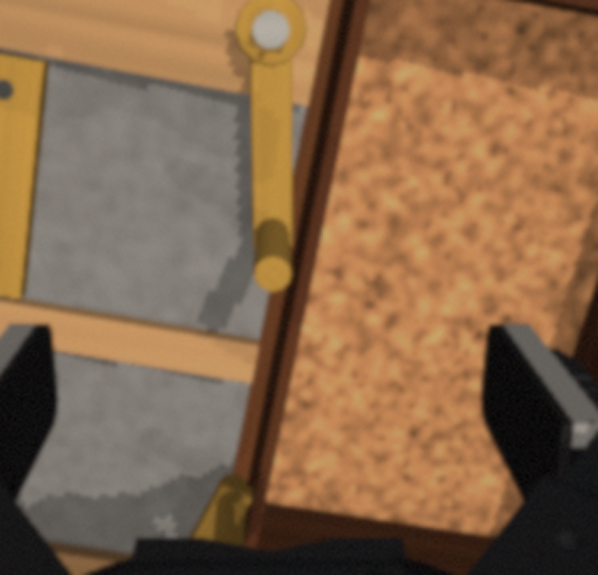

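Pin top is at w2 pixel (258.7,218.3) against a prediction of (257.7,218.5), so it's confirmed. I'll descend and pinch.

Emit:
send_rows(
  steps=[
    [0, 0, 0.03, 0, 1],
    [0, 0, 0.055, 0, 1],
    [0, 0, 0.055, 0, 0],
    [0, 0, 0.055, 0, -0.5],
    [0, 0, 0.055, 0, -1],
    [0, 0, 0.055, 0, -1],
    [0, 0, 0.055, 0, -1],
    [0, 0, 0.055, 0, -1],
    [0, 0, 0.055, 0, -1],
    [0, 0, 0.055, 0, -1],
  ],
  squeeze=25,
)

```text
time: 3.3
eef_pos: [0.6054, 0.1171, 0.1157]
tcp_rot: [0.611, 0.792, 0.001, 0.001]
contact_force: [-1.4, -0.5, 7.2]
opening: 0.105
finger_force: 25.0
```

```bash
python3 - <<'E'
from h import *
s=ctrl.get_state(); M=R.from_quat(s["tcp_rot"]).as_matrix(); p=s["eef_pos"]
print(p,s["contact_force"],s["opening"])
piv=np.array([.588,.1762]); v=p[:2]-piv; print("r",np.linalg.norm(v),"ang",np.degrees(np.arctan2(v[0],-v[1])))
r=.06; v=v/np.linalg.norm(v)*r
# travel to button angle 1.56 with stand yaw 3.8deg
tot=1.56-(np.arctan2(v[0],-v[1])-np.radians(3.8)); print("tot",np.degrees(tot))
for k in range(1,13):
    a=tot*k/12; w=R.from_euler("z",a).as_matrix()[:2,:2]@v; dlt=np.append(w-v,0); print((M.T@dlt).round(4).tolist(), round(-np.degrees(a),1))
E
```

```text
[0.60535686 0.11711684 0.11571394] [-1.36071863 -0.46726256  7.24602319] 0.10454410193549496
r 0.06157986755393559 ang 16.37121134503237
tot 76.81020469537606
[0.0006, 0.0067, 0.0] -6.4
[0.0019, 0.0132, 0.0] -12.8
[0.0039, 0.0196, 0.0] -19.2
[0.0067, 0.0257, 0.0] -25.6
[0.0101, 0.0315, 0.0001] -32.0
[0.0141, 0.0369, 0.0001] -38.4
[0.0187, 0.0417, 0.0001] -44.8
[0.0238, 0.0461, 0.0001] -51.2
[0.0293, 0.0498, 0.0001] -57.6
[0.0353, 0.0529, 0.0001] -64.0
[0.0415, 0.0553, 0.0001] -70.4
[0.048, 0.057, 0.0001] -76.8
```

Emit:
send_rows(
  steps=[
    [0, 0, -0.004, 0, -1],
    [0.0006, 0.0067, -0.004, -6.4, -1],
    [0.0019, 0.0132, -0.004, -12.8, -1],
    [0.0039, 0.0196, -0.004, -19.2, -1],
    [0.0067, 0.0257, -0.004, -25.6, -1],
    [0.0101, 0.0315, -0.004, -32, -1],
    [0.0141, 0.0369, -0.004, -38.4, -1],
    [0.0187, 0.0417, -0.004, -44.8, -1],
  ],
)

```text
time: 4.1
eef_pos: [0.6411, 0.1438, 0.1163]
tcp_rot: [0.261, 0.965, -0.002, 0.001]
contact_force: [5.7, -5.8, -6.4]
opening: 0.098
finger_force: 24.9
```

```bash
python3 - <<'E'
from h import *
s=ctrl.get_state(); M=R.from_quat(s["tcp_rot"]).as_matrix(); p=s["eef_pos"]
print(p,s["contact_force"],s["opening"])
piv=np.array([.588,.1762]); v=p[:2]-piv; print("r",np.linalg.norm(v),"ang",np.degrees(np.arctan2(v[0],-v[1])), "tooly",np.degrees(np.arctan2(M[1,1],M[0,1])))
r=.0605; v=v/np.linalg.norm(v)*r
tot=1.57-(np.arctan2(v[0],-v[1])-np.radians(3.8)); print("tot",np.degrees(tot))
for k in range(1,7):
    a=tot*k/6; w=R.from_euler("z",a).as_matrix()[:2,:2]@v; dlt=np.append(w-v,0); print((M.T@dlt).round(4).tolist(), round(-np.degrees(a),1))
E
```

```text
[0.64112732 0.14380685 0.11629314] [ 5.65984081 -5.79120782 -6.36069839] 0.09804181509937931
r 0.062224012600223914 ang 58.628220965809156 tooly 59.72613832042453
tot 35.12615286973009
[0.0002, 0.0062, -0.0] -5.9
[0.001, 0.0123, -0.0] -11.7
[0.0025, 0.0183, -0.0] -17.6
[0.0045, 0.0241, -0.0001] -23.4
[0.0072, 0.0297, -0.0001] -29.3
[0.0103, 0.035, -0.0001] -35.1
```

Emit:
send_rows(
  steps=[
    [0.0002, 0.0062, 0.002, -5.9, -1],
    [0.001, 0.0123, 0.002, -11.7, -1],
    [0.0025, 0.0183, 0.002, -17.6, -1],
    [0.0045, 0.0241, 0.002, -23.4, -1],
    [0.0072, 0.0297, 0.002, -29.3, -1],
    [0.0103, 0.035, 0.002, -35, -1],
    [0.0103, 0.035, 0.002, -35, -1],
    [0.0103, 0.035, 0.002, -35, -1],
  ],
)

```text
time: 4.9
eef_pos: [0.6515, 0.1812, 0.1162]
tcp_rot: [-0.039, 0.999, 0.0, 0.003]
contact_force: [7.6, 1.6, -2.9]
opening: 0.109
finger_force: 25.1
```

```bash
python3 - <<'E'
from h import *
s=ctrl.get_state(); M=R.from_quat(s["tcp_rot"]).as_matrix(); p=s["eef_pos"]
print(p,s["contact_force"],s["opening"])
piv=np.array([.588,.1762]); v=p[:2]-piv; print("r",np.linalg.norm(v),"ang",np.degrees(np.arctan2(v[0],-v[1]))-3.8, "tooly",np.degrees(np.arctan2(M[1,1],M[0,1])))
E
```

```text
[0.65145681 0.18119906 0.11619195] [ 7.56427085  1.55704623 -2.88603786] 0.10888902331273057
r 0.06365341433649127 ang 90.70439390156183 tooly 94.48215894241535
```

Emit:
send_rows(
  steps=[
    [0, 0, 0, 0, 0],
    [0, 0, 0, 0, 0],
    [0, 0, 0, 0, 0],
    [0, 0, -0.05, 0, 0],
    [0, 0, -0.08, 0, 0],
    [0.05, -0.016, -0.08, 0.7, -1],
    [0.1, -0.032, -0.08, 0.7, -1],
    [0.14, -0.046, -0.08, 0.7, -1],
    [0.1755, -0.057, -0.08, 0.7, -1],
    [0.1755, -0.057, -0.08, 0.7, -1],
    [0.1755, -0.057, -0.08, 0.7, -1],
    [0.1755, -0.057, -0.08, 0.7, -1],
  ],
)

```text
time: 6.1
eef_pos: [0.4798, 0.1108, 0.1972]
tcp_rot: [-0.033, 0.999, 0.0, 0.001]
contact_force: [-0.0, -0.6, 0.6]
opening: 0.002
finger_force: 0.0
```

```bash
python3 - <<'E'
from h import *
s=ctrl.get_state(); M=R.from_quat(s["tcp_rot"]).as_matrix(); print(s["eef_pos"],s["contact_force"],s["opening"],M.round(4).tolist())
K,T=cam("wrist"); grab("wrist","w3.png"); grab("top","top3.png"); np.savez("w3.npz",K=K,T=T)
print(proj(K,T,(.4928,.1112,.091)),proj(K,T,(.481,.1105,.091)))
a=cv2.imread("pics/w3.png"); b=cv2.imread("pics/top3.png")[110:300,130:350]
b=cv2.resize(b,(444,384)); b=b[:, :288]; cv2.imwrite("pics/c3.png",np.hstack([a,b]))
E
```

```text
[0.47979371 0.11082142 0.1971503 ] [-0.03189779 -0.61634324  0.58616374] 0.0020278843365010434 [[-0.9978, -0.0659, 0.0019], [-0.0659, 0.9978, 0.0002], [-0.0019, 0.0, -1.0]]
[258.09064499 205.38461544] [258.21479398 191.50248913]
```

View pics/c3.png

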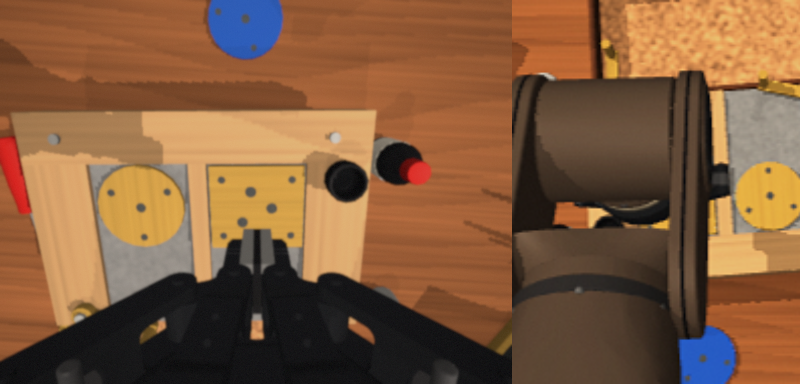

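The plate centre is at (256,206) against a prediction of (258,205), the button is out and the fingers are shut. I'll descend just short of contact.

Emit:
send_rows(
  steps=[
    [0, 0, 0.04, 0, -1],
    [0, 0, 0.075, 0, -1],
    [0, 0, 0.09, 0, -1],
    [0, 0, 0.094, 0, -1],
    [0, 0, 0.094, 0, -1],
    [0, 0, 0.094, 0, -1],
    [0, 0, 0.094, 0, -1],
  ],
)

```text
time: 6.9
eef_pos: [0.4799, 0.1107, 0.1039]
tcp_rot: [-0.033, 0.999, -0.0, 0.002]
contact_force: [-1.0, 0.0, 0.3]
opening: -0.0
finger_force: 0.0
```

Emit:
send_rows(
  steps=[
    [0, 0, 0.0005, 0, -1],
    [0, 0, 0.001, 0, -1],
    [0, 0, 0.0015, 0, -1],
    [0, 0, 0.002, 0, -1],
    [0, 0, 0.002, 0, -1],
  ],
)

```text
time: 7.4
eef_pos: [0.4785, 0.1106, 0.1002]
tcp_rot: [-0.033, 0.999, 0.0, -0.0]
contact_force: [-0.0, 0.0, -0.6]
opening: -0.001
finger_force: 0.0
```

Emit:
send_rows(
  steps=[
    [0, 0, 0.0005, 0, -1],
    [0, 0, 0.001, 0, -1],
    [0, 0, 0.001, 0, -1],
  ],
)

```text
time: 7.7
eef_pos: [0.4785, 0.1106, 0.0992]
tcp_rot: [-0.033, 0.999, 0.0, -0.0]
contact_force: [0.0, -0.7, 0.1]
opening: -0.003
finger_force: 0.0
```

Emit:
send_rows(
  steps=[
    [0, 0, 0.0005, 0, -1],
    [0, 0, 0.0005, 0, -1],
    [0, 0, 0.0005, 0, -1],
  ],
)

```text
time: 8.0
eef_pos: [0.4786, 0.1107, 0.099]
tcp_rot: [-0.033, 0.999, -0.0, -0.0]
contact_force: [-1.4, -0.6, 1.8]
opening: -0.001
finger_force: 1.1
```

Contact has begun. I'll press in small increments.

Emit:
send_rows(
  steps=[
    [0, 0, 0.0004, 0, -1],
    [0, 0, 0.0008, 0, -1],
    [0, 0, 0.0008, 0, -1],
  ],
)

```text
time: 8.3
eef_pos: [0.4786, 0.1107, 0.0987]
tcp_rot: [-0.033, 0.999, -0.0, -0.0]
contact_force: [-3.0, -0.0, 6.3]
opening: 0.001
finger_force: 3.1
```

```bash
python3 -c "
from h import *
for i in range(3): s=ctrl.get_state(); print(s['contact_force'],s['finger_force'],s['eef_pos'])"
```

```text
[-3.03558784 -0.04895373  6.29155446] 3.0514008924365044 [0.4786371  0.11065101 0.09874868]
[-3.03558784 -0.04895373  6.29155446] 3.0514008924365044 [0.4786371  0.11065101 0.09874868]
[-3.03558784 -0.04895373  6.29155446] 3.0514008924365044 [0.4786371  0.11065101 0.09874868]
```

Emit:
send_rows(
  steps=[
    [0, 0, 0.0003, 0, -1],
    [0, 0, 0.0006, 0, -1],
    [0, 0, 0.0006, 0, -1],
  ],
)

```text
time: 8.6
eef_pos: [0.4787, 0.1107, 0.0986]
tcp_rot: [-0.033, 0.999, -0.0, -0.0]
contact_force: [-3.3, -1.2, 8.0]
opening: 0.002
finger_force: 4.2
```

Emit:
send_rows(
  steps=[
    [-0.002, 0, 0, 0, -1],
    [-0.004, 0, 0, 0, -1],
    [-0.006, 0, 0, 0, -1],
  ],
)

```text
time: 8.9
eef_pos: [0.4841, 0.1111, 0.0985]
tcp_rot: [-0.033, 0.999, -0.0, -0.001]
contact_force: [-6.4, -0.2, 8.9]
opening: 0.005
finger_force: 4.8
```

Emit:
send_rows(
  steps=[
    [-0.002, 0, 0.0001, 0, -1],
    [-0.004, 0, 0.0001, 0, -1],
    [-0.006, 0, 0.0001, 0, -1],
    [-0.008, 0, 0.0001, 0, -1],
    [-0.01, 0, 0.0001, 0, -1],
  ],
)

```text
time: 9.4
eef_pos: [0.4941, 0.1118, 0.0985]
tcp_rot: [-0.033, 0.999, -0.0, -0.001]
contact_force: [-6.4, -0.6, 9.7]
opening: 0.004
finger_force: 4.9
```

```bash
cat > look.py <<'E'
import sys
from h import *
s=ctrl.get_state(); print(s["eef_pos"].round(4),s["contact_force"].round(1),s["finger_force"])
K,T=cam("wrist"); grab("wrist",sys.argv[1]); im=cv2.imread("pics/"+sys.argv[1])
hsv=cv2.cvtColor(im,cv2.COLOR_BGR2HSV); m=cv2.inRange(hsv,(18,150,90),(30,255,255)); n,l,st,ce=cv2.connectedComponentsWithStats(m)
for i in range(1,n):
    if st[i,4]>300:
        x,y,w,h,a=st[i]; print(st[i],ray(K,T,(x,y),.091).round(4)[:2],ray(K,T,(x+w,y),.091).round(4)[:2],"rear mid",ray(K,T,(x+w/2,y),.091).round(4)[:2])
E
python3 look.py w4.png
```

```text
[0.4941 0.1118 0.0985] [-6.4 -0.6  9.7] 4.939861670136452
[    0   177   141   129 13440] [ 0.4671 -0.013 ] [0.4627 0.0533] rear mid [0.4649 0.0201]
[ 180  208  154   75 7401] [0.477  0.0717] [0.472  0.1462] rear mid [0.4745 0.1089]
```

View pics/w4.png

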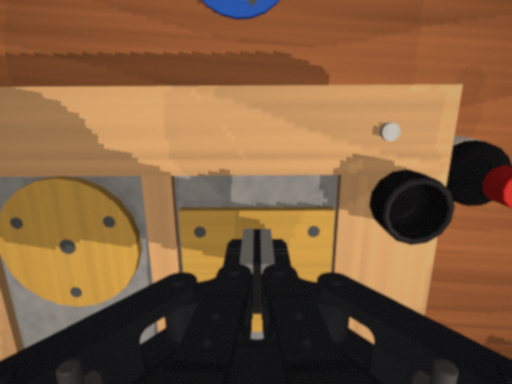

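The plate follows without slipping: a gap of about 15 mm has opened at the back stop (rows 177–208), and the round plate hasn't moved. I'll continue.

Emit:
send_rows(
  steps=[
    [-0.003, 0, 0, 0, -1],
    [-0.006, 0, 0, 0, -1],
    [-0.009, 0, 0, 0, -1],
    [-0.012, 0, 0, 0, -1],
    [-0.015, 0, 0, 0, -1],
    [-0.018, 0, 0, 0, -1],
    [-0.021, 0, 0, 0, -1],
    [-0.024, 0, 0, 0, -1],
  ],
)

```text
time: 10.25
eef_pos: [0.5182, 0.1134, 0.0986]
tcp_rot: [-0.033, 0.999, -0.0, -0.001]
contact_force: [-6.7, -0.5, 9.7]
opening: -0.002
finger_force: 4.8
```

Emit:
send_rows(
  steps=[
    [-0.003, 0, 0, 0, -1],
    [-0.006, 0, 0, 0, -1],
    [-0.009, 0, 0, 0, -1],
    [-0.012, 0, 0, 0, -1],
    [-0.015, 0, 0, 0, -1],
  ],
)

```text
time: 10.75
eef_pos: [0.5331, 0.1143, 0.0986]
tcp_rot: [-0.033, 0.999, -0.0, -0.001]
contact_force: [-4.8, -1.1, 10.3]
opening: -0.001
finger_force: 4.7
```

Emit:
send_rows(
  steps=[
    [-0.003, 0, 0, 0, -1],
    [-0.006, 0, 0, 0, -1],
    [-0.009, 0, 0, 0, -1],
    [-0.012, 0, 0, 0, -1],
    [-0.015, 0, 0, 0, -1],
    [-0.018, 0, 0, 0, -1],
    [-0.021, 0, 0, 0, -1],
    [-0.024, 0, 0, 0, -1],
  ],
)

```text
time: 11.55
eef_pos: [0.5571, 0.1159, 0.0986]
tcp_rot: [-0.033, 0.999, -0.0, -0.001]
contact_force: [-6.0, -0.9, 9.7]
opening: 0.002
finger_force: 4.6
```

Emit:
send_rows(
  steps=[
    [-0.003, 0, 0, 0, -1],
    [-0.006, 0, 0, 0, -1],
    [-0.009, 0, 0, 0, -1],
    [-0.012, 0, 0, 0, -1],
    [-0.015, 0, 0, 0, -1],
    [-0.018, 0, 0, 0, -1],
    [-0.021, 0, 0, 0, -1],
  ],
)

```text
time: 12.25
eef_pos: [0.5781, 0.1173, 0.0986]
tcp_rot: [-0.033, 0.999, -0.0, -0.001]
contact_force: [-5.8, -1.2, 9.3]
opening: -0.002
finger_force: 4.5
```

```bash
python3 look.py w5.png
```

```text
[0.5781 0.1173 0.0986] [-5.8 -1.2  9.3] 4.472964668821078
[    0     0   122   147 14939] [0.476  0.0041] [0.4727 0.0536] rear mid [0.4744 0.0289]
[ 179  208  155   75 7425] [0.561  0.0767] [0.556  0.1518] rear mid [0.5585 0.1143]
[359 255  41  42 684] [0.5802 0.1679] [0.5789 0.1886] rear mid [0.5795 0.1783]
[   0  280   86   63 2810] [ 0.6069 -0.0162] [0.6039 0.0284] rear mid [0.6054 0.0061]
```

View pics/w5.png

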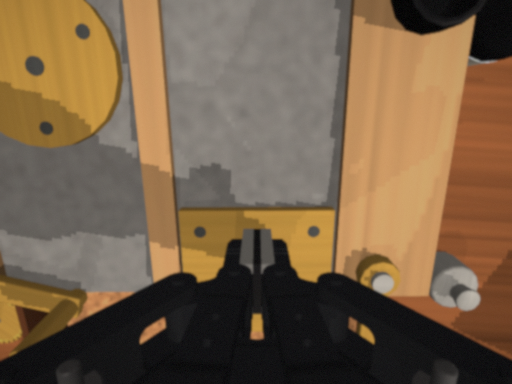

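The plate's centre is about 11 mm short of the edge, with the button clear. I'll slide it about 21 mm further, then lift off.

Emit:
send_rows(
  steps=[
    [-0.003, 0, 0, 0, -1],
    [-0.006, 0, 0, 0, -1],
    [-0.009, 0, 0, 0, -1],
    [-0.012, 0, 0, 0, -1],
    [-0.015, 0, 0, 0, -1],
    [-0.018, 0, 0, 0, -1],
    [-0.021, 0, 0, 0, -1],
    [-0.021, 0, 0, 0, -1],
  ],
)

```text
time: 13.1
eef_pos: [0.5996, 0.1187, 0.0987]
tcp_rot: [-0.033, 0.999, -0.0, -0.0]
contact_force: [-4.0, 0.1, 7.9]
opening: -0.002
finger_force: 4.0
```

Emit:
send_rows(
  steps=[
    [0, 0, -0.01, 0, -1],
    [0, 0, -0.05, 0, -1],
    [0, 0, -0.1, 0, -1],
    [0, 0, -0.12, 0, -1],
    [0, 0, -0.12, 0, -1],
    [0, 0, -0.12, 0, -1],
    [0, 0, -0.12, 0, -1],
    [0, 0, -0.12, 0, -1],
  ],
)

```text
time: 13.9
eef_pos: [0.5981, 0.1186, 0.2147]
tcp_rot: [-0.033, 0.999, 0.0, -0.002]
contact_force: [-0.6, 0.6, 0.5]
opening: 0.003
finger_force: 0.0
```

```bash
python3 look.py w6.png
```

```text
[0.5981 0.1186 0.2147] [-0.6  0.6  0.5] 0.0
[  88    3   92   98 6570] [ 0.4675 -0.0165] [0.463  0.0512] rear mid [0.4652 0.0173]
[ 317  169   25  103 1354] [0.5806 0.167 ] [0.5792 0.1881] rear mid [0.5799 0.1775]
[  60  170   93   49 1408] [ 0.5959 -0.0502] [0.5907 0.0284] rear mid [ 0.5933 -0.0109]
[ 218  195   80   21 1293] [0.6092 0.0841] [0.6046 0.1533] rear mid [0.6069 0.1187]
[  51  222   41   37 1019] [ 0.644  -0.0631] [ 0.6416 -0.0268] rear mid [ 0.6428 -0.0449]
```

View pics/w6.png

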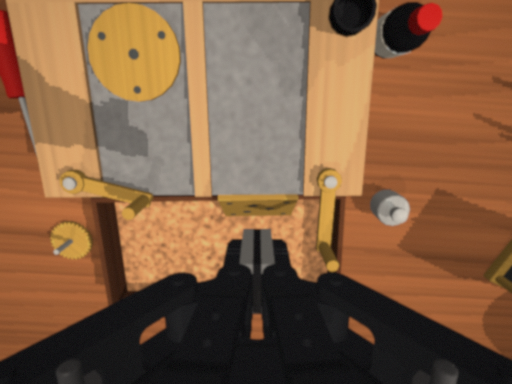

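The plate has left the lane and appears steep in the tray near the stand. I'll clear the arm and check.

Emit:
send_rows(
  steps=[
    [0, 0.05, -0.05, 0, -1],
    [0, 0.1, -0.05, 0, -1],
    [0, 0.15, -0.05, 0, -1],
    [0, 0.2, -0.05, 0, -1],
    [0, 0.25, -0.05, 0, -1],
    [0, 0.3, -0.05, 0, -1],
    [0, 0.3, -0.05, 0, -1],
    [0, 0.3, -0.05, 0, -1],
    [0, 0.3, -0.05, 0, -1],
  ],
)

```text
time: 14.85
eef_pos: [0.5796, 0.4169, 0.2662]
tcp_rot: [-0.033, 0.999, -0.001, -0.001]
contact_force: [0.3, -0.9, 0.0]
opening: 0.001
finger_force: 0.0
```

```bash
python3 - <<'E'
from h import *
grab("scene","s7.png"); grab("top","t7.png")
a=cv2.imread("pics/s7.png")[165:325,190:390]; b=cv2.imread("pics/t7.png")[80:260,150:320]
cv2.imwrite("pics/c7.png",np.hstack([cv2.resize(a,(500,400),interpolation=cv2.INTER_CUBIC),cv2.resize(b,(300,318),interpolation=cv2.INTER_CUBIC) if 0 else cv2.copyMakeBorder(cv2.resize(b,(300,318),interpolation=cv2.INTER_CUBIC),0,82,0,0,0)]))
E
```

```text
(no output)
```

View pics/c7.png

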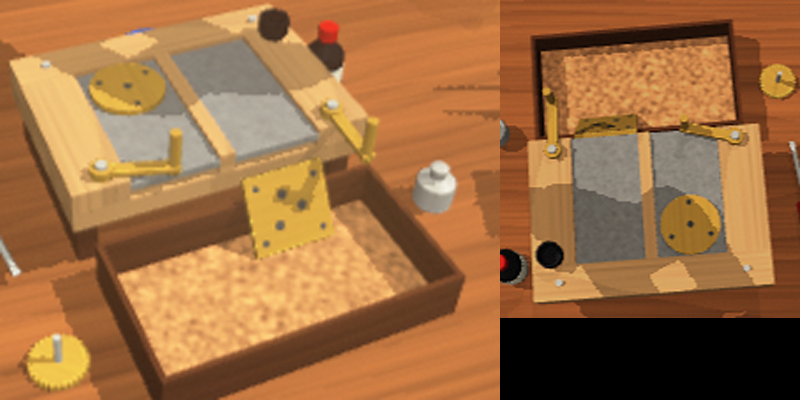

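```bash
python3 - <<'E'
from h import *
from scipy.optimize import least_squares
K,T=cam("scene"); px=lambda u,v:(190+u/2.5,165+v/2.5)
B=[px(258,258),px(333,237)]; U=[px(245,178),px(322,160)]
b=[ray(K,T,q,.006) for q in B]; print("bottom",np.round(b,4).tolist(),np.linalg.norm(b[0]-b[1]))
for z in(.05,.06,.065,.07,.075):
    u=[ray(K,T,q,z) for q in U]; print(z,np.round(u,4).tolist(),[round(float(np.linalg.norm(u[i]-b[i])),4) for i in(0,1)])
f=1.5625; Kt,Tt=cam("top"); c=[ray(Kt,Tt,(u/f,v/f),.045) for u,v in((262,157),(440,143),(443,235))]
print("rim FL FR NR",np.round(c,4).tolist())
for n,P in(("NL",(.6145,.204,.045)),("NR",c[2])): print(n,(proj(K,T,P)-[190,165])*2.5)
yaw=np.radians(4.5); ex=np.array([np.cos(yaw),np.sin(yaw)]); far=(c[0]+c[1])[:2]/2; cen=far-.07*ex
print("tray centre",cen,[((q[:2]-cen)@ex).round(4) for q in b],[((ray(K,T,q,.07)[:2]-cen)@ex).round(4) for q in U])
E
```

```text
bottom [[0.6594, 0.0875, 0.006], [0.6566, 0.1596, 0.006]] 0.0721598109760124
0.05 [[0.607, 0.0934, 0.05], [0.6058, 0.1676, 0.05]] [0.0687, 0.0677]
0.06 [[0.6163, 0.0888, 0.06], [0.6152, 0.1618, 0.06]] [0.0691, 0.0681]
0.065 [[0.621, 0.0865, 0.065], [0.6199, 0.1589, 0.065]] [0.0704, 0.0695]
0.07 [[0.6256, 0.0843, 0.07], [0.6245, 0.1559, 0.07]] [0.0724, 0.0717]
0.075 [[0.6303, 0.082, 0.075], [0.6292, 0.153, 0.075]] [0.0751, 0.0745]
rim FL FR NR [[0.7507, 0.2193, 0.045], [0.7704, -0.0389, 0.045], [0.6314, -0.0407, 0.045]]
NL [362.42302269 162.34089981]
NR [103.4095646  236.28506349]
tray centre [0.69076656 0.084694  ] [np.float64(-0.0311), np.float64(-0.0282)] [np.float64(-0.065), np.float64(-0.0604)]
```

The plate leans with its middle at about tray x = -0.05 and z = 0.036, inside the limits. The button is out, the other is still shut and nothing else has moved.

```bash
python3 -c "
from plant import ctrl
print(ctrl.sign_off())"
```

```text
the job is handed in; nothing more can be done
None
```

The job is handed in, with no verdict returned: the left turn-button is fully outward, and the square plate slid flat off its lane (readings of about 8–10 N down) and came to rest leaning in the tray, its middle below the rim; the right button is still shut, and I saw no movement of the round plate or bystanders.

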